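# Load a movement carrier into the timing dock

## Task

Load the carrier with the large round watch movement into the timing dock: slide it, movement end first, in through the dock's flared open end and all the way to the end stop, so that it pushes the spring catch aside and the catch snaps in behind it. Let go of it there, and leave the carrier with the small round movement where it lies.

Things in the scene. Friction and masses are not known exactly. Their poses are not given: they have to be found in the camera images.
- carrier: Aluminium plate 76x60x14 mm with a LARGE round brass movement (34 mm dia, 3 mm proud) at one end, a black grip block at the other. Origin: plate underside, below the movement's centre; +x to the movement end. Plate x -55..+21, y +-30. Grip block centred at x -35, y 0; 16 (x) by 30 (y), z 14..54: grip across its 16 mm. ~180 g. The two other carriers (one not listed: oblong movement) differ only in movement.
- carrier_small: Another carrier, to be left alone: same plate, grip block and origin, but a SMALL round brass movement, 18 mm diameter. The three carriers lie on the bench to the left of the dock, their places swapped at random.
- dock: Steel bed 200 (x) x112x6 mm, fixed. Origin: underside centre. Carrier slides along +x on the bed (z 6). Open end x -100, nearest the robot; flared mouth x -80 (94 wide) to -40 (66 wide), then rails 66 apart to the end stop, face x +88, top z 26. From x +16 lips over the rails: 54 apart, underside z 25, top 28 (leads up to 35 at x +4). Home: carrier origin at x +67, y 0, z 6, carrier +x along dock +x.
- catch (a joint): Spring catch on the dock: steel leaf 42 mm long, z 13..19 mm, hinged upright at dock x -36, y +36, slanting in to its tip at x +4, y +22. 0 rad = at rest, sprung in; grows as pushed outwards, about 0.3 with a carrier passing (3 N). Snaps back to 0 once the carrier's rear edge is past the tip, then bars its way back, with about 6 mm of play.
Not all that is in view belongs to the job. What is shaped like the carrier but blue is not meant. Several things have the shape of the dock; the one meant has the colours described above.

How it is judged:
By the outcome, as a careful person would: the job done as asked, in the order asked, and still so for the second after the job is handed in, with the robot touching nothing.
It also fails if it takes over 42 s, if anything falls off the work surface, if the arm or the gripper's body presses on something with over 40 N, if the wrist force passes 120 N, or if a joint passes its speed limit or range.

## Robot

A 6-joint arm with a two-finger parallel gripper is mounted at the origin on the work surface. World frame = base frame: x ahead of the robot, y to its left, z up, the work surface at z = 0. Lengths are in mm, angles in rad, forces in N, time in s.
With the tool pointing down it reaches from about 350 to 875 mm from the base axis. Payload 4.2 kg.
Tool frame: the origin (TCP) lies at the very end of the fingers, on their centre line; the grasp point (between the pads) lies 19 mm behind it; z points along the fingers, y is the line along which they close (so a half turn about z gives the same grasp; the last joint's range is limited). The gripper opens to 85 mm and grips with 20 to 120 N. Pads are 22 mm wide; open, the fingers measure 114 mm over their backs; the gripper's body (76 mm by 85 mm) begins 54 mm behind the grasp point. The pads swing forward as they close: fully open they stand 13 mm farther back than shut.
Start: joints at [1.386, 0.385, 0.008, 0, -1.194, -0.259], TCP at [268.325, 564.447, 231.312] pointing down, gripper open.
Joint ranges: [-3.14, 3.14], [-1.21, 2.06], [-1.07, 1.41], [-3.16, 2.05], [-2.99, -0.16], [-3.1, 3.1]. Speed limits (rad/s): [2.79, 2.79, 3.14, 3.14, 3.14, 3.14].

## Interface

Orientations are given as a unit quaternion [x, y, z, w].
In Python, from bench import read_state, get_image, camera_model, job_done gives the robot as it stands.
- The arm moves only by the shell command python3 -m handwheel 'ROWS'. ROWS is JSON, a list of rows, each a list of 7 numbers: the shift along the tool's x, y, z in m, then the turn, a rotation vector about the tool's x, y, z in rad, then the gripper's target within -1 to 1 (fully open at 1, half-way at 0, shut at -1). In form: [[dx, dy, dz, wx, wy, wz, jaw], ...]. A call has 1 to 10 rows; each row is the pose to reach, as a shift and turn from the pose commanded when the call began, along the tool's axes at that moment; what a row does not reach only later rows make up. A row lasts 1/8 s, in which the tool goes at most 62.5 mm and 10.7 degrees, less where a joint would pass 70% of its speed; a pose out of reach is approached as far as the arm can. A call with a gripper value outside its range is refused whole. The fingers move at their own pace and stop on an object; the grip force is fixed at half the most. Time passes only in rows, so rows that repeat a pose let the fingers close. It gives the time, the measured TCP pose, the force, the opening and the grip force at its end, in the units of the state.
- read_state(): the state, without advancing time (a new reading comes with each control period).
- get_image(name): name is "scene" or "top"; returns (picture, depth): 420x560x3 uint8, blue, green, red; 420x560 float32, mm along the optical axis (not along the pixel's ray), 0 where there is no reading.
- camera_model(name): a dict with "K" (3x3 intrinsics, pixels), "dist" ([k1, k2, p1, p2, k3] as OpenCV has them; the pictures are not rectified), "rvec" (rotation vector, rad) and "tvec" (3), from world to camera coordinates, as OpenCV has them. Camera axes: x right, y down, z forward; pixel columns grow to the right and rows downward; lengths in mm; the calibration is good to about 2 mm. A picture is of the moment at which its call begins. camera_model takes no time and is no camera call.
- job_done(): hands the job in; it is judged then, once.
The state is a dict: "clock": time; "joints": joint angles; "joint_vel": joint speeds; "joint_efforts": joint torques, N m; "position": TCP position; "ee_rot": TCP orientation; "contact_force": force on the tool from outside, world axes, zero at the start; "wrist_torque": the same for the moment, N m; "gripper_width": finger opening in mm; "grasp_force": force on a finger pad.
Only numpy, scipy, OpenCV 4.12 (cv2) and the standard library are available. Lean on these libraries where they do the work, as an engineer would, in place of code of your own. Each camera call takes 0.05 s, during which the arm holds its last target. There are 200 camera calls.

## Working session

There is one attempt and no reset: what is moved stays moved. The work goes in short steps, Python scripts to look and compute and a shell command to move; the robot and the scene stay as the last step left them, time stands still between calls to the robot, and variables do not carry over. Pictures are saved under pics/ and viewed, at most 10 in all, crops included, and the job is handed in when it is done.

```bash
mkdir -p pics; cat > h.py <<'E'
import numpy as np,cv2
from bench import *
def ray(name,px,z):
    m=camera_model(name);K=np.array(m["K"],float);d=np.array(m["dist"],float)
    R=cv2.Rodrigues(np.array(m["rvec"],float))[0];t=np.array(m["tvec"],float).ravel()
    p=cv2.undistortPoints(np.array(px,float).reshape(-1,1,2),K,d).reshape(-1,2)
    D=np.c_[p,np.ones(len(p))]@R; C=-R.T@t
    return C+D*((z-C[2])/D[:,2])[:,None]
def proj(name,P):
    m=camera_model(name)
    return cv2.projectPoints(np.array(P,float).reshape(-1,3),np.array(m["rvec"],float),np.array(m["tvec"],float),np.array(m["K"],float),np.array(m["dist"],float))[0].reshape(-1,2)
E
python3 - <<'E'
from h import *
for n in("top","scene"):
    i,d=get_image(n);cv2.imwrite(f"pics/{n}0.png",i);np.save(f"pics/{n}0.npy",d)
    m=camera_model(n);R=cv2.Rodrigues(np.array(m["rvec"],float))[0];print(n,(-R.T@np.array(m["tvec"]).ravel()).round(),np.array(m["K"]).round(0).tolist())
print(read_state())
E
```

```text
top [360. 102. 810.] [[385.0, 0.0, 276.0], [0.0, 385.0, 212.0], [0.0, 0.0, 1.0]]
scene [1106. -377.  688.] [[399.0, 0.0, 275.0], [0.0, 399.0, 212.0], [0.0, 0.0, 1.0]]
{'clock': 0.1, 'joints': array([ 1.38558048e+00,  3.85480443e-01,  6.73554965e-03, -4.29125519e-04,
       -1.19402063e+00, -2.58600800e-01]), 'joint_vel': array([-0.00141069, -0.00090248,  0.00321663,  0.00325547,  0.00025915,
        0.00040841]), 'joint_efforts': array([-1.31815577e-03, -3.93319452e+01,  1.88931245e+01,  4.19801161e+00,
       -2.60523171e-03,  3.07774243e-06]), 'position': array([268.12671457, 563.96804038, 230.32084126]), 'ee_rot': array([ 9.75461306e-01, -2.20168642e-01, -1.63181096e-04,  9.91252166e-04]), 'contact_force': array([-0.14137833, -0.43599405,  0.33549113]), 'wrist_torque': array([ 0.04668703, -0.00019172, -0.01957005]), 'grasp_force': 0.0, 'gripper_width': 85.33397425584668}
```

View pics/top0.png

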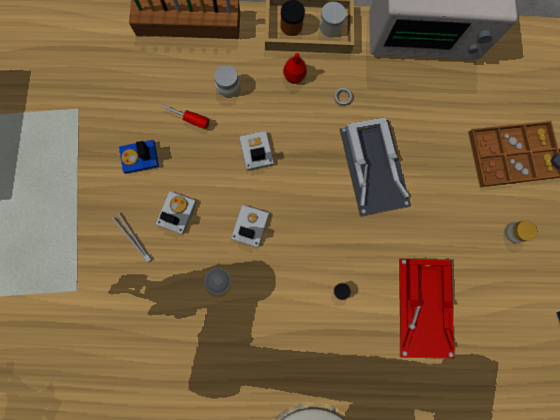

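View pics/scene0.png

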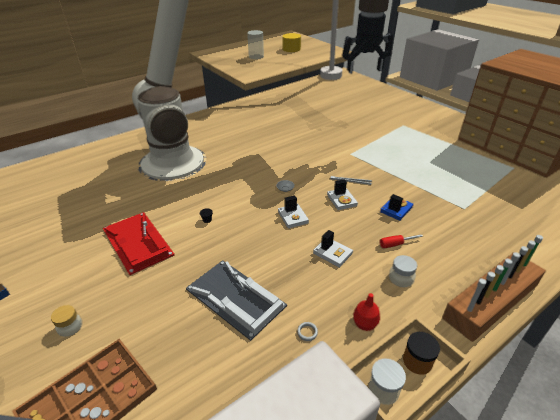

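Top view: white carriers at (257,150), (177,212) and (251,225), with a blue decoy at (138,156). The steel dock is at (375,165), with a red decoy at (427,307). (177,212) looks like the large round movement. I'll enlarge to confirm.

```bash
python3 - <<'E'
from h import *
i=cv2.imread("pics/top0.png")
a=cv2.resize(i[125:250,150:280],None,fx=3,fy=3,interpolation=2);b=cv2.resize(i[110:220,335:415],None,fx=3.41,fy=3.41,interpolation=2)
h=max(a.shape[0],b.shape[0]);p=lambda x:cv2.copyMakeBorder(x,0,h-x.shape[0],0,0,0)
o=np.hstack([p(a),p(b)]);print(o.shape);cv2.imwrite("pics/crop0.png",o)
d=np.load("pics/top0.npy");hsv=cv2.cvtColor(i,cv2.COLOR_BGR2HSV)
m=((hsv[...,1]<60)&(hsv[...,2]>110)).astype(np.uint8)
# large carrier: brass, block, plate
s=np.s_[185:240,150:205]
sub=hsv[s]
for n,mm in(("brass",(sub[...,1]>110)&(sub[...,2]>150)),("black",sub[...,2]<45),("plate",(sub[...,1]<60)&(sub[...,2]>110))):
    k,l,st,c=cv2.connectedComponentsWithStats(mm.astype(np.uint8))
    for j in range(1,k):
        if st[j,4]>20: print(n,st[j,4],c[j]+[150,185])
m2=((sub[...,1]<60)&(sub[...,2]>110)).astype(np.uint8)
print(cv2.minAreaRect(cv2.findNonZero(m2)))
# dock bed dark rect
dm=((hsv[...,1]<90)&(hsv[...,2]<110)|(hsv[...,1]<60)).astype(np.uint8); z=np.zeros_like(dm); z[105:225,330:420]=dm[105:225,330:420]
z=cv2.morphologyEx(z,cv2.MORPH_OPEN,np.ones((3,3)))
c=max(cv2.findContours(z,0,1)[0],key=cv2.contourArea);r=cv2.minAreaRect(c);print(r,cv2.boxPoints(r).round(1).tolist())
E
```

```text
(375, 663, 3)
black 138 [169.45652174 218.20289855]
plate 481 [173.72557173 211.94594595]
plate 28 [174.17857143 205.42857143]
((24.87425994873047, 26.948223114013672), (28.012306213378906, 36.98712158203125), 22.380136489868164)
((374.62579345703125, 165.5327911376953), (94.10685729980469, 51.87907791137695), 76.71513366699219) [[338.6000061035156, 125.69999694824219], [389.1000061035156, 113.80000305175781], [410.70001220703125, 205.39999389648438], [360.20001220703125, 217.3000030517578]]
```

View pics/crop0.png

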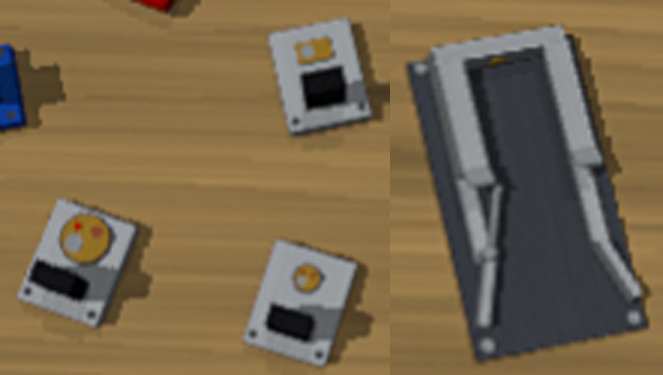

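The crop confirms it: (177,212) carries the large round movement, (251,225) the small one and (257,150) the oblong one. The grey dock at (375,165) has its mouth at the lower (near) end, with the catch on the left.

```bash
python3 - <<'E'
from h import *
def fit(P,M):
    P=P[:,:2];M=np.array(M,float);a=P-P.mean(0);b=M-M.mean(0)
    th=np.arctan2((b[:,0]*a[:,1]-b[:,1]*a[:,0]).sum(),(b*a).sum());R=np.array([[np.cos(th),-np.sin(th)],[np.sin(th),np.cos(th)]])
    o=P.mean(0)-R@M.mean(0);print(o.round(1),round(th,4),"res",(P-(M@R.T+o)).round(1).tolist());return o,R
c=np.array([[58,199],[136,233],[97,327],[20,297]])/3.+[150,125]-.33
oc,Rc=fit(ray("top",c,14),[[21,30],[21,-30],[-55,-30],[-55,30]])
b=np.array([[407,62],[477,362],[648,327]],float);b[:,0]-=390;b=b/3.41+[335,110]-.35
od,Rd=fit(ray("top",b,6),[[100,56],[-100,56],[-100,-56]])
g=oc+Rc@[-35,0];print("grip",g)
# check in scene view
i=cv2.imread("pics/scene0.png")
def draw(o,R,pts,col):
    for x,y,z in pts:
        w=o+R@[x,y];p=proj("scene",[*w,z])[0];cv2.circle(big,tuple(((p+.5)*2.5-off).astype(int)),2,col,-1)
x0,y0=180,160;off=np.array([x0,y0])*2.5
big=cv2.resize(i[160:340,180:370],None,fx=2.5,fy=2.5,interpolation=2)
draw(oc,Rc,[(21,30,14),(21,-30,14),(-55,-30,14),(-55,30,14),(-27,15,54),(-43,15,54),(-43,-15,54),(-27,-15,54),(0,0,17)],(0,0,255))
draw(od,Rd,[(100,56,6),(100,-56,6),(-100,56,6),(-100,-56,6),(88,33,26),(88,-33,26),(16,27,28),(16,-27,28),(-80,47,26),(-80,-47,26),(-40,33,26),(-40,-33,26),(4,22,19)],(0,0,255))
cv2.imwrite("pics/chk.png",big)
from scipy.spatial.transform import Rotation as Ro
print(Ro.from_quat(read_state()["ee_rot"]).as_matrix().round(3))
E
```

```text
[498.5 288.3] -0.3331 res [[-0.2, 1.0], [-3.3, 1.6], [1.9, -0.2], [1.6, -2.4]]
[ 598.4 -128.2] 0.2212 res [[0.0, -0.3], [-0.5, 0.2], [0.4, 0.1]]
grip [465.43096731 299.7141592 ]
[[ 0.903 -0.43  -0.001]
 [-0.43  -0.903 -0.002]
 [ 0.     0.002 -1.   ]]
```

View pics/chk.png

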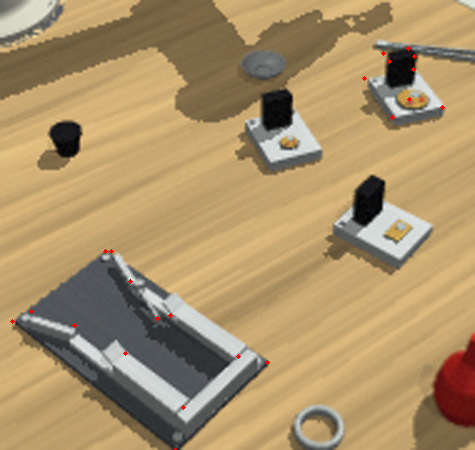

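```bash
python3 -m handwheel '[[0.292,0.154,0.125,0,0,1.459,1],[0.292,0.154,0.125,0,0,1.459,1],[0.292,0.154,0.125,0,0,1.459,1],[0.292,0.154,0.125,0,0,1.459,1],[0.292,0.154,0.125,0,0,1.459,1],[0.292,0.154,0.125,0,0,1.459,1],[0.292,0.154,0.125,0,0,1.459,1],[0.292,0.154,0.125,0,0,1.459,1],[0.292,0.154,0.125,0,0,1.459,1],[0.292,0.154,0.125,0,0,1.459,1]]'
python3 - <<'E'
from h import *
from scipy.spatial.transform import Rotation as Ro
s=read_state();R=Ro.from_quat(s["ee_rot"]).as_matrix();print(R.round(3),s["clock"],s["joints"].round(2))
print("to go in tool axes",R.T@(np.array([465.4,299.7,25])-s["position"]))
E
```

```text
clock: 1.35
position: [465.7, 300.0, 106.2]
ee_rot: [-0.581, 0.814, -0.0, -0.0]
contact_force: [0.1, -1.0, 1.0]
gripper_width: 85.5
grasp_force: 0.0
[[-0.324 -0.946 -0.   ]
 [-0.946  0.324 -0.   ]
 [ 0.     0.    -1.   ]] 1.35 [ 0.86  0.39 -0.33 -0.   -0.85 -1.19]
to go in tool axes [ 0.36839338  0.21897365 81.15802538]
```

```bash
python3 -m handwheel '[[0,0,0.04,0,0,0,1],[0,0,0.065,0,0,0,1],[0,0,0.081,0,0,0,1],[0,0,0.081,0,0,0,1],[0,0,0.081,0,0,0,-1],[0,0,0.081,0,0,0,-1],[0,0,0.081,0,0,0,-1],[0,0,0.081,0,0,0,-1],[0,0,0.081,0,0,0,-1],[0,0,0.081,0,0,0,-1]]'
```

```text
clock: 2.6
position: [466.3, 300.2, 25.9]
ee_rot: [-0.581, 0.814, -0.0, 0.001]
contact_force: [-0.9, 0.1, 5.3]
gripper_width: 15.2
grasp_force: 59.4
```

```bash
python3 -m handwheel '[[0,0,-0.06,0,0,0,-1],[0,0,-0.085,0,0,0,-1],[0.4515,-0.119,-0.085,0,0,-0.552,-1],[0.4515,-0.119,-0.085,0,0,-0.552,-1],[0.4515,-0.119,-0.085,0,0,-0.552,-1],[0.4515,-0.119,-0.085,0,0,-0.552,-1],[0.4515,-0.119,-0.085,0,0,-0.552,-1],[0.4515,-0.119,-0.085,0,0,-0.552,-1],[0.4515,-0.119,-0.085,0,0,-0.552,-1],[0.4515,-0.119,-0.085,0,0,-0.552,-1]]'
python3 -m handwheel '[[0,0,0,0,0,0,-1]]'
python3 - <<'E'
from h import *
from scipy.spatial.transform import Rotation as Ro
s=read_state();R=Ro.from_quat(s["ee_rot"]).as_matrix();print(R.round(4),s["joints"].round(2))
print("to go in tool axes",R.T@(np.array([432.5,-165.5,34])-s["position"]))
for n in("top","scene"):
    i,d=get_image(n);cv2.imwrite(f"pics/{n}1.png",i)
t=cv2.imread("pics/top1.png");s=cv2.imread("pics/scene1.png")
a=cv2.resize(t[110:310,310:440],None,fx=2.9,fy=2.9,interpolation=2);b=cv2.resize(s[140:340,100:300],None,fx=2,fy=2,interpolation=2)
b=cv2.copyMakeBorder(b,0,a.shape[0]-b.shape[0],0,0,0);o=np.hstack([a,b]);print(o.shape);cv2.imwrite("pics/crop1.png",o)
E
```

```text
clock: 3.85
position: [429.5, -167.9, 109.3]
ee_rot: [0.779, -0.627, -0.001, 0.001]
contact_force: [0.5, 0.6, -2.5]
gripper_width: 14.9
grasp_force: 59.4
clock: 3.98
position: [429.8, -167.3, 109.2]
ee_rot: [0.779, -0.627, -0.001, 0.001]
contact_force: [-0.2, 1.3, -1.9]
gripper_width: 15.2
grasp_force: 59.4
[[ 2.136e-01 -9.769e-01 -2.500e-03]
 [-9.769e-01 -2.136e-01  6.000e-04]
 [-1.100e-03  2.300e-03 -1.000e+00]] [-0.02  0.25 -0.55 -0.   -0.78  0.23]
to go in tool axes [-1.12931983 -3.22835895 75.23861561]
(580, 777, 3)
```

View pics/crop1.png

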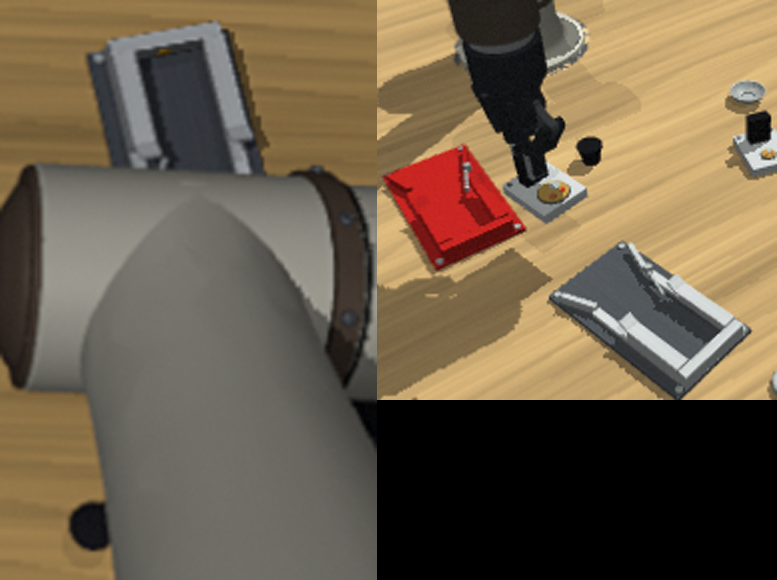

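The carrier hangs level in the grip, ahead of the flared mouth; in the crop its corners are at (505,183), (545,219) and (587,184). I'll measure the sideways offset in the grip from the scene view.

```bash
python3 - <<'E'
from h import *
from scipy.spatial.transform import Rotation as Ro
s=cv2.imread("pics/scene1.png")[215-5:260,145:210]
hsv=cv2.cvtColor(s,cv2.COLOR_BGR2HSV)
s=cv2.imread("pics/scene1.png");hsv=cv2.cvtColor(s,cv2.COLOR_BGR2HSV);m=np.zeros(s.shape[:2],np.uint8)
m[215:252,160:208]=((hsv[...,1]<60)&(hsv[...,2]>165))[215:252,160:208]
c=max(cv2.findContours(m,0,1)[0],key=cv2.contourArea);print(cv2.approxPolyDP(c,2.5,True).reshape(-1,2).tolist())
st=read_state();R=Ro.from_quat(st["ee_rot"]).as_matrix();p=st["position"]
# carrier frame: +x=-tool y, +y=-tool x ; origin under movement
ux=-R[:2,1];uy=-R[:2,0]
P=lambda x,y,z:[*(p[:2]+ux*(x+35)+uy*y),p[2]-25.9+z]
print("pred fr-, fr+, rear-:",proj("scene",[P(21,-30,14),P(21,30,14),P(-55,-30,14),P(0,0,17)]).round(1).tolist())
q=np.array([[545,219],[587,184]],float)-[377,0];q=q/2+[100,140]-.25
w=ray("scene",q,p[2]-25.9+14);d=w[:,:2]-p[:2];print("carrier coords",np.c_[d@ux-35,d@uy].round(1))
E
```

```text
[[185, 221], [186, 227], [181, 231], [195, 231], [197, 236], [193, 241], [203, 234]]
pred fr-, fr+, rear-: [[182.6, 248.5], [204.2, 234.1], [161.0, 233.0], [187.2, 235.9]]
carrier coords [[ 24.6 -29.8]
 [ 16.1  35.9]]
```

```bash
python3 -m handwheel '[[-0.001,-0.003,0.04,0,0,-0.006,-1],[-0.001,-0.003,0.075,0,0,-0.006,-1],[-0.001,-0.003,0.075,0,0,-0.006,-1],[-0.001,-0.003,0.075,0,0,-0.006,-1]]'
cat >rel.py <<'E'
from h import *
from scipy.spatial.transform import Rotation as Ro
s=read_state();R=Ro.from_quat(s["ee_rot"]).as_matrix();d=s["position"][:2]-[598.4,-128.2];th=.2212
u=np.array([np.cos(th),np.sin(th)]);v=np.array([-u[1],u[0]])
print("carrier origin in dock x,y",(d@u+35).round(1),(d@v).round(1),"tcp z",s["position"][2].round(1),"yaw err",round(float(np.arctan2(-R[1,1],-R[0,1])-th),4))
print("F dock",(s["contact_force"][:2]@u).round(1),(s["contact_force"][:2]@v).round(1),s["contact_force"][2].round(1))
E
python3 rel.py
```

```text
clock: 4.58
position: [435.0, -163.5, 36.2]
ee_rot: [0.783, -0.622, 0.001, -0.0]
contact_force: [-0.4, 0.5, -1.8]
gripper_width: 14.7
grasp_force: 59.5
carrier origin in dock x,y -132.1 1.4 tcp z 36.2 yaw err 0.0067
F dock -0.2 0.6 -1.8
```

```bash
python3 -m handwheel '[[0.001,-0.02,0.003,0,0,0.005,-1],[0.001,-0.04,0.003,0,0,0.005,-1],[0.001,-0.06,0.003,0,0,0.005,-1],[0.001,-0.07,0.003,0,0,0.005,-1],[0.001,-0.07,0.003,0,0,0.005,-1]]'; python3 rel.py
python3 - <<'E'
from h import *
for n in("scene",):
    i,d=get_image(n);cv2.imwrite("pics/crop2.png",cv2.resize(i[200:350,150:310],None,fx=4,fy=4,interpolation=2))
E
```

```text
clock: 5.2
position: [503.2, -149.0, 33.2]
ee_rot: [0.781, -0.625, 0.001, -0.001]
contact_force: [0.4, 0.5, -3.3]
gripper_width: 14.7
grasp_force: 59.4
carrier origin in dock x,y -62.4 0.6 tcp z 33.2 yaw err 0.0004
F dock 0.5 0.3 -3.3
```

View pics/crop2.png

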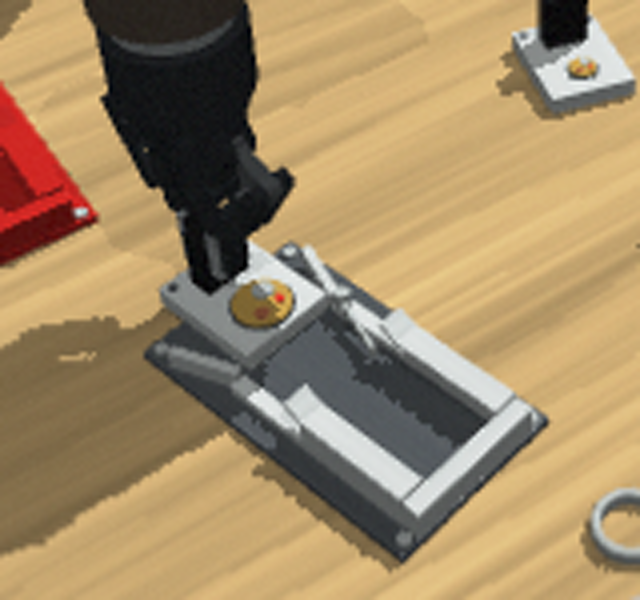

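```bash
python3 - <<'E'
from h import *
th=.2212;u=np.array([np.cos(th),np.sin(th)]);v=np.array([-u[1],u[0]])
def W(x,y,z): return [*(np.array([598.4,-128.2])+u*x+v*y),z]
def px(P): return ((proj("scene",P)+.5-[150,200])*4).round(0).tolist()
print("plate top fr-,fr+,re-",px([W(-41.4,-29.4,21.3),W(-41.4,30.6,21.3),W(-117.4,-29.4,21.3)]))
print("plate bottom fr-",px([W(-41.4,-29.4,7.3)]))
print("rail -y inner x-40 z6,z26; x16 lip; bed corners",px([W(-40,-33,6),W(-40,-33,26),W(16,-27,28),W(-100,-56,6),W(100,-56,6),W(100,56,6)]))
E
```

```text
plate top fr-,fr+,re- [[244.0, 361.0], [325.0, 297.0], [153.0, 293.0]]
plate bottom fr- [[247.0, 378.0]]
rail -y inner x-40 z6,z26; x16 lip; bed corners [[244.0, 385.0], [240.0, 361.0], [320.0, 406.0], [140.0, 354.0], [400.0, 561.0], [548.0, 420.0]]
```

The carrier matches the predicted pixels, centred at the throat, so I'll slide it on.

```bash
python3 -m handwheel '[[0.0005,-0.008,0.0005,0,0,0,-1],[0.0005,-0.016,0.0005,0,0,0,-1],[0.0005,-0.024,0.0005,0,0,0,-1],[0.0005,-0.032,0.0005,0,0,0,-1],[0.0005,-0.04,0.0005,0,0,0,-1],[0.0005,-0.048,0.0005,0,0,0,-1]]'; python3 rel.py
```

```text
clock: 6.0
position: [548.3, -140.2, 32.0]
ee_rot: [0.781, -0.625, -0.001, 0.001]
contact_force: [-5.6, -5.1, 5.3]
gripper_width: 14.8
grasp_force: 60.5
carrier origin in dock x,y -16.5 -0.7 tcp z 32.0 yaw err -0.0008
F dock -6.6 -3.7 5.3
```

```bash
python3 -m handwheel '[[0,-0.008,0,0,0,0,-1],[0,-0.016,0,0,0,0,-1],[0,-0.024,0,0,0,0,-1],[0,-0.032,0,0,0,0,-1],[0,-0.04,0,0,0,0,-1],[0,-0.048,0,0,0,0,-1],[0,-0.056,0,0,0,0,-1]]'; python3 rel.py
```

```text
clock: 6.88
position: [603.5, -127.6, 32.0]
ee_rot: [0.781, -0.625, -0.001, 0.001]
contact_force: [-2.6, -4.2, 2.0]
gripper_width: 14.8
grasp_force: 60.2
carrier origin in dock x,y 40.1 -0.6 tcp z 32.0 yaw err 0.0002
F dock -3.5 -3.5 2.0
```

```bash
python3 -m handwheel '[[0,-0.006,0,0,0,0,-1],[0,-0.012,0,0,0,0,-1],[0,-0.018,0,0,0,0,-1],[0,-0.022,0,0,0,0,-1],[0,-0.025,0,0,0,0,-1],[0,-0.027,0,0,0,0,-1],[0,-0.027,0,0,0,0,-1]]'; python3 rel.py
```

```text
clock: 7.75
position: [629.9, -120.8, 32.0]
ee_rot: [0.781, -0.625, -0.0, 0.0]
contact_force: [-4.8, -0.3, 3.4]
gripper_width: 14.7
grasp_force: 60.5
carrier origin in dock x,y 67.3 0.3 tcp z 32.0 yaw err -0.0002
F dock -4.7 0.8 3.4
```

```bash
python3 -m handwheel '[[0,-0.001,0,0,0,0,-1],[0,-0.002,0,0,0,0,-1],[0,-0.003,0,0,0,0,-1],[0,-0.003,0,0,0,0,-1]]'; python3 rel.py
```

```text
clock: 8.25
position: [629.9, -120.8, 32.0]
ee_rot: [0.781, -0.625, -0.003, 0.002]
contact_force: [-11.7, -1.8, 9.1]
gripper_width: 15.1
grasp_force: 61.2
carrier origin in dock x,y 67.4 0.3 tcp z 32.0 yaw err -0.0008
F dock -11.8 0.8 9.1
```

At the end stop. Relax the push, release and lift.

```bash
python3 -m handwheel '[[0,0.002,0,0,0,0,-1],[0,0.002,0,0,0,0,0],[0,0.002,0,0,0,0,0],[0,0.002,0,0,0,0,0],[0,0.002,0,0,0,0,0],[0,0.002,-0.03,0,0,0,0],[0,0.002,-0.06,0,0,0,0],[0,0.002,-0.1,0,0,0,0],[0,0.002,-0.14,0,0,0,0],[0,0.002,-0.14,0,0,0,0]]'
python3 -m handwheel '[[0,0.06,0,0,0,0,0],[0,0.12,0,0,0,0,0],[0,0.18,0,0,0,0,0],[0,0.18,0,0,0,0,0],[0,0.18,0,0,0,0,0]]'
python3 - <<'E'
from h import *
t,_=get_image("top");s,_=get_image("scene")
a=cv2.resize(t[100:225,325:425],None,fx=3.6,fy=3.6,interpolation=2);b=cv2.resize(s[240:350,170:300],None,fx=3.3,fy=3.3,interpolation=2)
h=450;b=b[:h];b=cv2.copyMakeBorder(b,0,h-b.shape[0],0,0,0);cv2.imwrite("pics/fin.png",np.hstack([a[:h],b]))
E
```

```text
clock: 9.5
position: [633.7, -121.0, 176.3]
ee_rot: [0.781, -0.625, 0.004, -0.003]
contact_force: [-0.1, -0.1, -0.3]
gripper_width: 42.6
grasp_force: 0.0
clock: 10.12
position: [456.1, -160.4, 171.9]
ee_rot: [0.781, -0.625, 0.0, -0.0]
contact_force: [0.5, 0.1, 0.6]
gripper_width: 42.6
grasp_force: 0.0
```

View pics/fin.png

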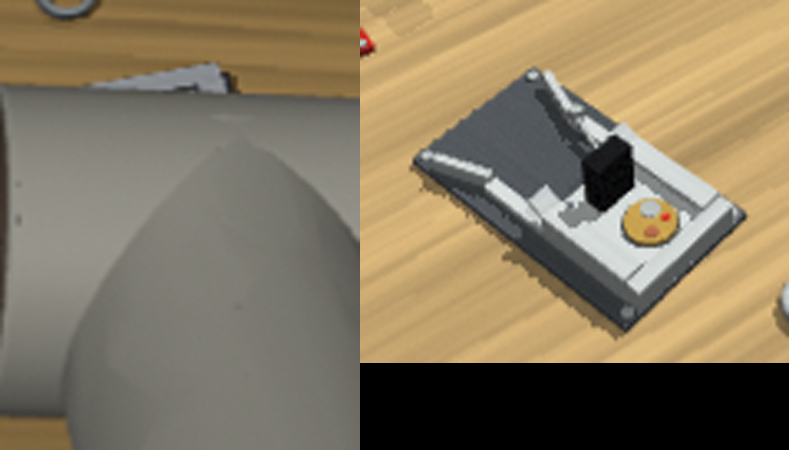

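The scene view shows the carrier seated against the end stop; the catch tip is hidden behind the block (about (600,150)). I'll clear the arm and check from above.

```bash
python3 -m handwheel '[[-0.06,0,-0.02,0,0,0,0],[-0.12,0,-0.04,0,0,0,0],[-0.18,0,-0.06,0,0,0,0],[-0.24,0,-0.06,0,0,0,0],[-0.3,0,-0.06,0,0,0,0],[-0.3,0,-0.06,0,0,0,0],[-0.3,0,-0.06,0,0,0,0],[-0.3,0,-0.06,0,0,0,0]]'
python3 - <<'E'
from h import *
t,_=get_image("top");cv2.imwrite("pics/fin2.png",cv2.resize(t[105:225,330:425],None,fx=5,fy=5,interpolation=2))
E
```

```text
clock: 11.22
position: [390.3, 131.6, 231.5]
ee_rot: [0.78, -0.626, -0.0, 0.0]
contact_force: [0.1, -1.1, -0.2]
gripper_width: 42.9
grasp_force: 0.0
```

View pics/fin2.png

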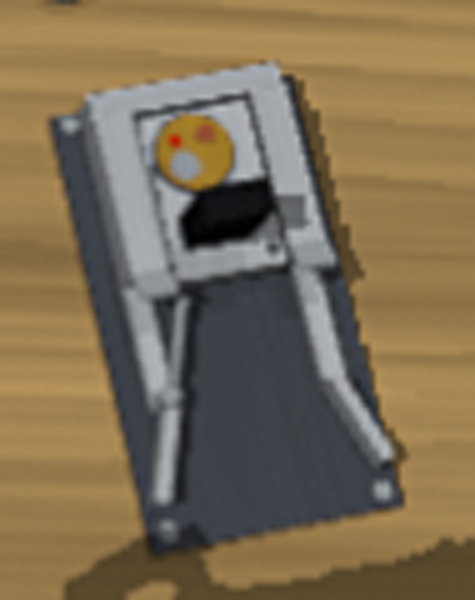

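The carrier is seated. Its rear edge is at about row 275, and the catch tip has sprung in behind it at about (183,300).

```bash
python3 -c "from bench import *;print(job_done())"
```

```text
the job is handed in; nothing more can be done
None
```

The carrier with the large round movement is home against the dock's end stop with the catch sprung in behind it. It is released, the small-movement carrier was left where it lay, and the job was handed in at about 11 s.

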